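# Set a cam wheel to its timing mark and lock it with the index pin

## Task

Turn the cam wheel, taking it only by its upright black rim and not by its aluminium disc, until the dark mark engraved on the disc faces the red pointer on the plate. Then take the yellow-handled lock pin from its blue block, push it gently through the wheel's hole into the bore of the plate until it is fully home and upright, and let go. Work gently, neither pushing the shaft sideways in its soft bush nor forcing the pin, and leave the other things on the bench where they are.

Things in the scene. Friction and masses are not known exactly. Their poses are not given: they have to be found in the camera images.
- drive: Drive unit fixed to the bench: grey plate 170 x 170 x 20 mm. Origin: centre of its underside, straight below the wheel's shaft; z up; its +x points from the shaft to the red pointer.
- pointer (a point): Tip of the red pointer fixed at the plate's edge, 78 mm from the shaft axis, 30 mm above the bench. The pointer is 16 mm wide, runs out to 98 mm from the axis and is 30 mm high.
- bore (a point): Centre of the mouth of the round bore in the plate's top, 20 mm above the bench, 32 mm from the shaft axis towards the pointer. Bore 13.5 mm wide, 18 mm deep.
- park: Fixed blue parking block, 50 x 50 mm, 35 mm high, with a 14 mm hole in which the pin stands at the start. Origin: centre of its underside.
- pin: Lock pin, about 90 g, 87 mm long, upright. Origin: centre of its lower tip; z up. Shank 12 mm wide, 27 mm long, its lowest 5 mm tapering to 8 mm; collar 18 mm wide, 6 mm high; yellow handle 15 x 15 mm, 33 to 87 mm above the tip, sides along the pin's x and y. Parked: tip 8 mm above the bench; home: collar on the spoke, tip at 5 mm. May press on wheel or plate with at most 25 N.
- pin_top (a point): Centre of the top of the pin's handle, 87 mm above the tip.
- spool: Bystander: metal spool, 50 mm in diameter, 40 mm high. Origin: centre of its underside.
- jar: Bystander: amber jar, 44 mm in diameter, 50 mm high. Origin: centre of its underside.
- spare: Bystander: spare aluminium pulley, 56 mm in diameter, 18 mm high. Origin: centre of its underside.
- tray: Bystander: fixed black parts tray, 90 x 90 x 30 mm. Origin: centre of its underside.
- shaft (a point): Shaft's top, 36 mm above the bench, the axis of turning. It stands in a rubber bush giving 1 mm per 10 N; it must never be pushed over 1.5 mm (15 N) sideways. Rim: black upright ring on the disc, 130 mm outside, 110 inside (wall 10), 26 to 52 mm above the bench, its centre 6 mm off the axis in a direction differing each time, not measured: feel for the wall before squeezing it.
- wheel (a joint): Angle of the wheel about its upright shaft (rad), counter-clockwise from above positive. At 0 the mark faces the pointer and the wheel's hole is over the bore. Starts at 0.5 to 1.4, so turn it clockwise. Stiff: 0.22 N m of friction (about 4 N at the rim); stays where it is left. A pin pushed in can nudge the wheel the last 2 mm.
- disc: The wheel's aluminium disc: flange 152 mm wide, top 26 mm above the bench; hub 32 mm wide and three spokes, tops at 32 mm (shaft end 36). The spoke at the mark has the round lock hole, 13.5 mm wide, 32 mm from the shaft axis. Origin: on the shaft axis, 22 mm above the bench; z up; +x points at the mark. Fingers must not push it (limit 2.5 N). On it stands the black rim, see shaft.
- mark (a point): Outer end of the dark engraved line on the disc's flange (4 mm wide, runs inwards under the rim to the lock hole), 76 mm from the shaft axis, 26 mm above the bench.
- driver: Bystander: screwdriver with red handle, 180 mm long, lying. Origin: centre of its underside.
- meter: Bystander: yellow hand meter, 150 x 75 x 35 mm. Origin: centre of its underside.
- board: Bystander: green circuit board, 100 x 80 mm. Origin: centre of its underside.
Things that resemble listed ones, but are neither listed nor needed, are in the scene too. Of the things that look like the pin, the smaller one is meant.

How it is judged:
On the way:
1. the wheel is turned until its mark faces the pointer (within 4 degrees), at rest, while the pin is still in its block (value of joint wheel between -0.07 and 0.07 rad and velocity of joint wheel between -0.05 and 0.05 rad/s and distance of pin from where it was at the start of the episode below 0.01 m), for 0.2 s.
At the end, for the whole second after the job is handed in: The mark faces the pointer within 4 degrees; the pin stands through the wheel's hole in the bore, upright within 0.1 rad, its tip within 3 mm of the bore's axis and lower than 7.5 mm above the bench (2.5 mm from fully home), at rest and released (value of joint wheel between -0.07 and 0.07 rad and z of pin in the frame of drive below 0.0075 m and horizontal distance between pin and bore below 0.003 m and angle between pin's own z axis and vertical below 0.1 rad and linear speed of pin below 0.01 m/s and contact force between the fingers and pin below 0.1 N); the robot touches nothing.
It fails at once if the shaft is pushed more than 1.5 mm sideways in its rubber bush (about 15 N) (horizontal distance between shaft and drive above 0.0015 m).
It fails at once if the fingers push on the aluminium disc or spokes (more than 2.5 N) (contact force between the fingers and disc above 2.5 N).
It fails at once if the pin is forced (more than 25 N on the disc or the plate) (contact force between pin and disc above 25 N or contact force between pin and drive above 25 N).
It fails at once if a bystander is moved more than 20 mm (distance of any of spool, jar, spare, driver, meter, board from where it was at the start of the episode above 0.02 m).
It also fails if it takes over 67 s, if anything falls off the work surface, if the arm or the gripper's body presses on something with over 40 N, if the wrist force passes 120 N, or if a joint passes its speed limit or range.

## Robot

A 7-joint arm with a two-finger parallel gripper is mounted at the origin on the work surface. World frame = base frame: x ahead of the robot, y to its left, z up, the work surface at z = 0. Lengths are in m, angles in rad, forces in N, time in s.
With the tool pointing down it reaches from about 0.425 to 1.025 m from the base axis. Payload 9.4 kg.
Tool frame: the origin (TCP) lies on the mounting face of the last link; the fingertips stand 173 mm ahead of it and the grasp point (between the pads) lies 155 mm ahead of it; z points along the fingers, y is the direction in which the jaws open and shut (so a half turn about z gives the same grasp; the last joint's range is limited). The gripper opens to 85 mm and grips with 20 to 120 N. Pads are 22 mm wide; open, the fingers measure 114 mm over their backs; the gripper's body (76 mm by 85 mm) begins 54 mm behind the grasp point. The pads swing forward as they close: fully open they stand 13 mm farther back than shut.
Start: joints at [1.168, 0.599, -0.003, 1.599, 0.002, 0.943, -0.08], TCP at [0.232, -0.687, 0.405] pointing down, gripper open.
Joint ranges: [-2.57, 2.57], [-0.35, 1.97], [-1.29, 1.29], [0.11, 2.56], [-1.05, 4.19], [0.11, 1.86], [-2.63, 2.63]. Speed limits (rad/s): [2.22, 2.22, 3.01, 3.01, 3.14, 3.14, 3.14].

## Interface

Orientations are given as a 3x3 rotation matrix whose columns are the frame's x, y, z axes.
In Python, from bench import manip gives the robot as it stands.
- The arm moves only by the shell command python3 -m handwheel 'ROWS' [OPENING] [FORCE]. ROWS is JSON, a list of rows, each a list of 2 entries, a list of its own where there are three numbers: the shift along the tool's x, y, z in mm, then the turn, a rotation vector about the tool's x, y, z in degrees. In form: [[[x, y, z], [wx, wy, wz]], ...]. A call has 1 to 12 rows; each row is the pose to reach, as a shift and turn from the pose commanded when the call began, along the tool's axes at that moment; what a row does not reach only later rows make up. A row lasts 1/12 s, in which the tool goes at most 41.7 mm and 7.16 degrees, less where a joint would pass 70% of its speed; a pose out of reach is approached as far as the arm can. A call with a gripper value outside its range is refused whole. OPENING is the closure, from -1 (fully open) to 1 (shut), so that 0 is half open, set as the call begins (- or left out, the last holds). The fingers move at their own pace and stop on an object; FORCE is the grip in N (left out, the last holds). Time passes only in rows, so rows that repeat a pose let the fingers close. It gives the time, the measured TCP pose, the force and the opening at its end, in the units of the state.
- manip.state(): the state, without advancing time (a new reading comes with each control period).
- manip.camera(name): name is "scene" or "top" or "wrist"; returns a dict with "pixels" (400x640x3 uint8, red, green, blue), "fx", "fy", "cx", "cy" (pixels), "origin" and "rotation" of the camera in the world. Camera axes: x right, y up, looking along -z (the intrinsics and any distortion apply to the point x, -y, -z); pixel columns grow to the right and rows downward; lengths in m; the calibration is good to about 2 mm. A picture is of the moment at which its call begins. There is no depth.
- manip.hand_in(): hands the job in, once; it reports no verdict.
The state is a dict: "time_s": time; "qpos": joint angles; "qvel": joint speeds; "joint_torque": joint torques, N m; "eef_pos": TCP position; "eef_rot": TCP orientation; "ft_force": force on the tool from outside, world axes, zero at the start; "moment": the same for the moment, N m; "width": finger opening in m.
Only numpy, scipy, OpenCV 4.12 (cv2) and the standard library are available. Lean on these libraries where they do the work, as an engineer would, in place of code of your own. Each camera call takes 0.05 s, during which the arm holds its last target. There are 200 camera calls.

## Working session

There is one attempt and no reset: what is moved stays moved. The work goes in short steps, Python scripts to look and compute and a shell command to move; the robot and the scene stay as the last step left them, time stands still between calls to the robot, and variables do not carry over. Pictures are saved under pics/ and viewed, about 8 in all and at most 12, crops included, and the job is handed in when it is done.

```bash
ls; mkdir -p pics; cat > h.py <<'E'
import numpy as np, cv2
from bench import manip
def shot(n):
    c=manip.camera(n); return c
def save(c,f,crop=None,k=1):
    im=cv2.cvtColor(np.asarray(c["pixels"]),cv2.COLOR_RGB2BGR)
    if crop: x0,y0,x1,y1=crop; im=im[y0:y1,x0:x1]
    if k!=1: im=cv2.resize(im,None,fx=k,fy=k,interpolation=cv2.INTER_CUBIC)
    cv2.imwrite("pics/"+f,im)
def ray(c,u,v):
    d=np.array([(u-c["cx"])/c["fx"],-(v-c["cy"])/c["fy"],-1.])
    return np.array(c["origin"]),np.array(c["rotation"])@d
def onz(c,u,v,z):
    o,d=ray(c,u,v); return o+d*(z-o[2])/d[2]
def proj(c,p):
    q=np.array(c["rotation"]).T@(np.array(p)-np.array(c["origin"]))
    return c["cx"]+c["fx"]*q[0]/-q[2], c["cy"]-c["fy"]*q[1]/-q[2]
def tri(c1,p1,c2,p2):
    o1,d1=ray(c1,*p1);o2,d2=ray(c2,*p2)
    A=np.stack([d1,-d2],1);t=np.linalg.lstsq(A,o2-o1,rcond=None)[0]
    a,b=o1+d1*t[0],o2+d2*t[1]; return (a+b)/2,np.linalg.norm(a-b)
E
python3 - <<'E'
from h import *
import pickle
for n in("top","scene"):
    c=shot(n);save(c,n+"0.png");pickle.dump(c,open(n+".pkl","wb"))
    print({k:(np.round(v,4).tolist() if k!="pixels" else 0) for k,v in c.items()})
print(manip.state())
E
```

```text
pics
{'pixels': 0, 'fx': 459.1283, 'fy': 459.1283, 'cx': 315.8814, 'cy': 197.5236, 'origin': [0.4633, -0.03, 1.5484], 'rotation': [[-0.0257, 0.9948, -0.0982], [-0.9994, -0.0279, -0.0208], [-0.0234, 0.0976, 0.995]]}
{'pixels': 0, 'fx': 518.0903, 'fy': 518.0903, 'cx': 322.8188, 'cy': 199.2293, 'origin': [1.2571, 0.5874, 1.1061], 'rotation': [[-0.6714, -0.5622, 0.4828], [0.741, -0.5008, 0.4474], [-0.0098, 0.6581, 0.7529]]}
{'time_s': 0.1, 'qpos': array([ 1.16832361,  0.60004852, -0.00257571,  1.60003586,  0.00180176,
        0.94290427, -0.07980133]), 'qvel': array([ 0.00050235, -0.002124  ,  0.00041502, -0.00222657, -0.00186926,
       -0.00015356, -0.00024771]), 'joint_torque': array([ 6.29478440e-03, -7.77982306e+01,  1.57075435e+00, -2.58620650e+01,
        1.26843218e-02,  5.53321734e-03, -7.35831918e-06]), 'eef_pos': array([ 0.23199975, -0.68669372,  0.40390523]), 'eef_rot': array([[ 9.47376509e-01,  3.20120987e-01, -5.51981011e-04],
       [ 3.20121443e-01, -9.47375651e-01,  1.27972153e-03],
       [-1.13267651e-04, -1.38907907e-03, -9.99999029e-01]]), 'ft_force': array([1.61791337, 0.80710716, 0.73700181]), 'moment': array([-0.02970192, -0.06011996, -0.00232916]), 'width': 0.08552204399529036}
```

View pics/top0.png

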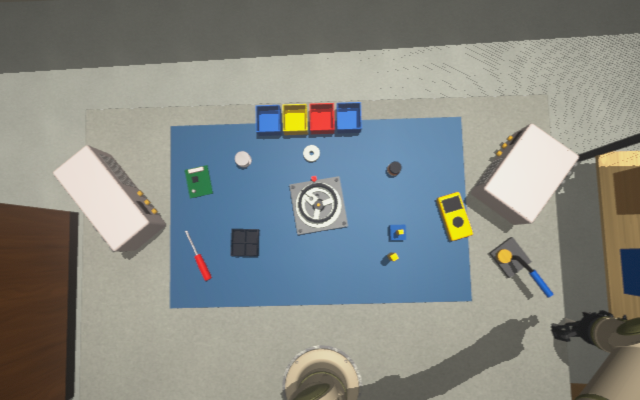

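View pics/scene0.png

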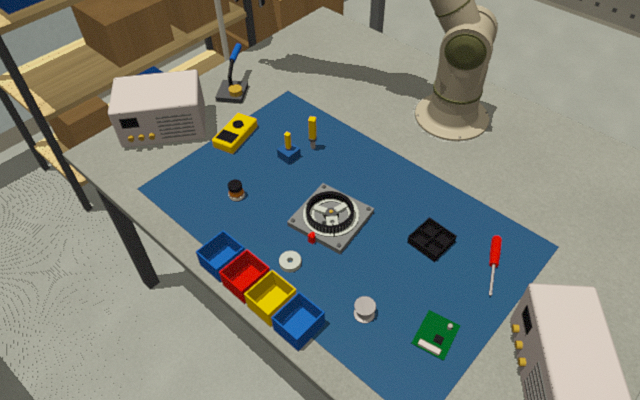

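Top view: the wheel is at about (319,205) and the red pointer at (314,179). Two things look like the pin: a yellow handle in the blue block at top (399,232) / scene (288,140), and a taller free-standing one at top (394,257) / scene (312,128). The one in the block is smaller and fits the description. Next I'll measure and make one enlarged crop.

```bash
python3 - <<'E'
from h import *
import pickle
T=pickle.load(open("top.pkl","rb"));S=pickle.load(open("scene.pkl","rb"))
def blobs(c,lo,hi,roi,mn=4):
    h=cv2.cvtColor(np.asarray(c["pixels"]),cv2.COLOR_RGB2HSV);m=cv2.inRange(h,lo,hi)
    x0,y0,x1,y1=roi;M=np.zeros_like(m);M[y0:y1,x0:x1]=m[y0:y1,x0:x1]
    n,l,s,ce=cv2.connectedComponentsWithStats(M)
    return [(s[i].tolist(),ce[i].round(1).tolist()) for i in range(1,n) if s[i,4]>=mn]
Y=((20,120,100),(35,255,255));R=((0,150,80),(8,255,255))
print("yel T",blobs(T,*Y,(370,215,420,280)));print("yel S",blobs(S,*Y,(270,110,330,165)))
print("red T",blobs(T,*R,(300,170,330,190)));print("red S",blobs(S,*R,(300,225,325,250)))
B=((100,150,110),(125,255,255))
print("blue T",blobs(T,*B,(380,215,420,250)))
g=cv2.cvtColor(T["pixels"],cv2.COLOR_RGB2HSV)
m=((g[...,1]<60)&(g[...,2]>40)).astype(np.uint8);m[:170]=0;m[240:]=0;m[:,:280]=0;m[:,360:]=0
cs=max(cv2.findContours(m,0,2)[0],key=cv2.contourArea);print("plate",cv2.minAreaRect(cs))
c=cv2.minAreaRect(cs)[0];print("shaft~",onz(T,*c,0.02),"red",onz(T,314,179,.03))
a=cv2.resize(T["pixels"][165:280,280:420],None,fx=3.4,fy=3.4,interpolation=2)
b=cv2.resize(S["pixels"][100:260,260:380],None,fx=2.44,fy=2.44,interpolation=2)
b=cv2.resize(b,(b.shape[1],a.shape[0]))
cv2.imwrite("pics/crop1.png",np.hstack([a,b])[...,::-1])
E
```

```text
yel T [([397, 230, 6, 4, 23], [399.6, 231.6]), ([389, 253, 9, 8, 55], [393.1, 256.6])]
yel S [([308, 116, 8, 23, 157], [311.9, 127.2]), ([284, 132, 7, 17, 89], [287.5, 139.8])]
red T [([312, 177, 4, 4, 15], [313.6, 178.5])]
red S [([308, 232, 7, 11, 56], [311.3, 236.6])]
blue T [([390, 225, 16, 15, 159], [396.5, 232.1])]
plate ((318.1486511230469, 204.3918914794922), (52.443275451660156, 51.45688247680664), 80.53767395019531)
shaft~ [ 0.59090858 -0.00504738  0.02      ] red [0.67545388 0.00640246 0.03      ]
```

View pics/crop1.png

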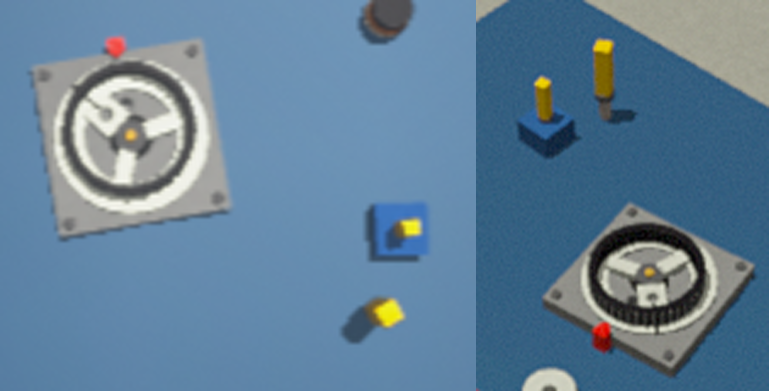

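The crop confirms it. The short yellow pin sits in the blue block at crop (410,228), and the long one stands free at (388,313). The mark at crop (80,88) lies about 40° CCW of the pointer at (115,46), and spokes alternate with gaps. I'll move the wrist camera over the wheel, with the jaws turned for a grip in the near spoke gap (world ~227°).

```bash
R='[[559,-529,0],[0,0,-118]]'; python3 -m handwheel '[[[42,-40,0],[0,0,-7]],[[84,-79,0],[0,0,-14]],[[140,-132,0],[0,0,-21]],[[186,-176,0],[0,0,-30]],[[233,-220,0],[0,0,-40]],[[279,-264,0],[0,0,-50]],[[326,-308,0],[0,0,-58]],[[372,-352,0],[0,0,-65]],[[372,-352,0],[0,0,-72]],[[372,-352,0],[0,0,-79]],[[372,-352,0],[0,0,-80]],[[372,-352,0],[0,0,-80]]]'
python3 -c "
from h import *
s=manip.state();print(s['qpos'].round(2),s['eef_pos'],s['eef_rot'].round(3))"
```

```text
time_s: 1.1
eef_pos: [0.4665, -0.2433, 0.4046]
eef_rot: [[-0.158, 0.988, -0.0], [0.988, 0.158, 0.0], [0.0, -0.0, -1.0]]
ft_force: [0.3, 0.1, -0.6]
width: 0.0854
[ 0.7   0.39 -0.44  2.03  0.24  0.77  0.27] [ 0.46647345 -0.24332108  0.40458091] [[-0.158  0.988 -0.   ]
 [ 0.988  0.158  0.   ]
 [ 0.    -0.    -1.   ]]
```

```bash
python3 -m handwheel '[[[36,27,0],[0,0,-6]],[[72,53,0],[0,0,-12]],[[108,80,0],[0,0,-19]],[[144,107,0],[0,0,-25]],[[180,133,0],[0,0,-32]],[[215,160,0],[0,0,-38]],[[215,160,0],[0,0,-38]],[[215,160,0],[0,0,-38]]]'
python3 -c "
from h import *
import pickle
s=manip.state();print(s['qpos'].round(2),s['eef_pos'],s['eef_rot'].round(3))
c=shot('wrist');save(c,'w1.png');pickle.dump(c,open('w1.pkl','wb'));print(c['origin'],c['fx'],c['cx'],c['cy']);print(c['rotation'])"
```

```text
time_s: 1.77
eef_pos: [0.5934, -0.0033, 0.4046]
eef_rot: [[-0.732, 0.681, 0.001], [0.681, 0.732, 0.003], [0.002, 0.003, -1.0]]
ft_force: [0.7, 0.1, 0.5]
width: 0.0856
[ 0.34  0.51 -0.62  1.88  0.37  0.87  0.35] [ 0.59335459 -0.00328202  0.40461149] [[-0.732  0.681  0.001]
 [ 0.681  0.732  0.003]
 [ 0.002  0.003 -1.   ]]
[0.54093189 0.04570723 0.3752107 ] 331.8604980633979 311.2027083136612 196.39414959358984
[[ 0.68028677 -0.70320409 -0.20667343]
 [ 0.73293803  0.65399299  0.18733663]
 [ 0.00342709 -0.27892145  0.96030781]]
```

View pics/w1.png

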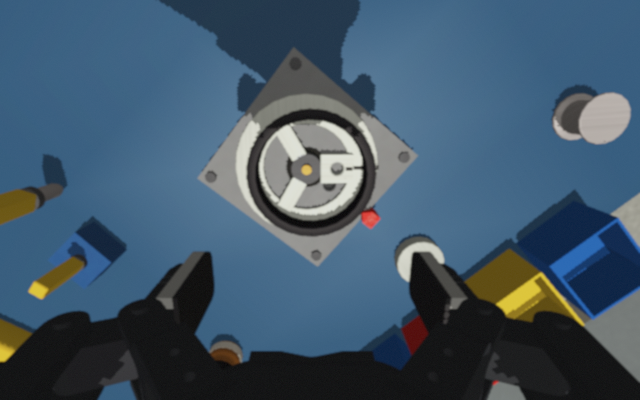

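Wrist view: shaft top (orange) at (306,170), black rim around it, lock hole at about (337,169), mark at (360,168), pointer tip near (371,217), blue block with the short pin at (85,250). Next I'll measure the shaft, pointer, rim circle and pin by triangulation.

```bash
python3 - <<'E'
from h import *
import pickle
T,S,W=[pickle.load(open(f"{n}.pkl","rb")) for n in("top","scene","w1")]
def cen(c,lo,hi,roi):
    h=cv2.cvtColor(np.asarray(c["pixels"]),cv2.COLOR_RGB2HSV);m=cv2.inRange(h,lo,hi);x0,y0,x1,y1=roi
    ys,xs=np.nonzero(m[y0:y1,x0:x1]);return (xs.mean()+x0,ys.mean()+y0),len(xs)
O=((8,110,120),(28,255,255))
a,b,d=cen(T,*O,(310,198,326,212)),cen(W,*O,(290,155,320,185)),cen(S,*O,(318,200,344,224))
print(a,b,d);print("shaft",tri(T,a[0],W,b[0]),tri(S,d[0],W,b[0]),onz(W,*b[0],.036),onz(T,*a[0],.036),onz(S,*d[0],.036))
R=((0,150,80),(8,255,255)); r=[cen(T,*R,(300,170,330,190))[0],cen(S,*R,(300,225,325,250))[0],cen(W,*R,(355,200,385,235))[0]]
print("ptr",tri(T,r[0],W,r[2]),tri(S,r[1],W,r[2]))
# bolts (dark corner circles) centre -> shaft
g=cv2.cvtColor(W["pixels"],cv2.COLOR_RGB2GRAY)
P=[]
for u,v in((295,64),(404,157),(316,255),(210,176)):
    p=g[v-8:v+9,u-8:u+9].astype(float);w=np.clip(np.median(p)-15-p,0,None);Y,X=np.mgrid[-8:9,-8:9];w[(X**2+Y**2)>49]=0
    q=(u+(w*X).sum()/w.sum(),v+(w*Y).sum()/w.sum());P.append(onz(W,*q,.02))
P=np.array(P);print("bolts",P.round(4).tolist(),P.mean(0),[np.degrees(np.arctan2(*(P[i]-P[j])[1::-1])) for i,j in((1,0),(2,1),(2,3),(3,0))])
# rim dark ring: ray scan about shaft in top-plane z=.052
c0=onz(W,*b[0],.036)
inn=[]
for t in np.radians(np.arange(0,360,6)):
    rr=np.arange(.035,.085,.0005);pr=[]
    for x in rr:
        u,v=proj(W,(c0[0]+x*np.cos(t),c0[1]+x*np.sin(t),.052));pr.append(cv2.getRectSubPix(g,(1,1),(float(u),float(v)))[0,0])
    pr=np.array(pr,float);dk=np.nonzero(pr<55)[0]
    if len(dk):inn.append((int(np.degrees(t).round()),round(rr[dk[0]]*1e3,1),round(rr[dk[-1]]*1e3,1)))
print(inn)
m=onz(W,360,168,.026);print("mark",m,np.degrees(np.arctan2(*(m-c0)[1::-1])))
yw=cv2.inRange(cv2.cvtColor(W["pixels"],cv2.COLOR_RGB2HSV),(20,120,60),(35,255,255));yw[:,:20]=0;yw[:235]=0;yw[305:]=0;yw[:,110:]=0
ct=max(cv2.findContours(yw,0,2)[0],key=cv2.contourArea);print("pin blob",cv2.boxPoints(cv2.minAreaRect(ct)).tolist())
save(W,'w1c.png',(180,40,430,270),3)
E
```

```text
((np.float64(318.0), np.float64(204.28571428571428)), 7) ((np.float64(306.10714285714283), np.float64(169.07142857142858)), 84) ((np.float64(330.5), np.float64(211.0)), 12)
shaft (array([ 0.58993184, -0.0048991 ,  0.03033424]), np.float64(0.0010147323700342224)) (array([ 0.58865134, -0.00429522,  0.03663053]), np.float64(0.00036467562073862924)) [ 0.58865125 -0.00422481  0.036     ] [ 0.58993864 -0.00482676  0.036     ] [ 0.58831923 -0.00482163  0.036     ]
ptr (array([0.67800357, 0.00825211, 0.02494225]), np.float64(0.0009676547919211548)) (array([0.67886633, 0.00858472, 0.02322004]), np.float64(0.00020206487338843157))
bolts [[0.5054, 0.0583, 0.02], [0.6516, 0.08, 0.02], [0.6724, -0.0674, 0.02], [0.5251, -0.0877, 0.02]] [ 0.58861645 -0.00422279  0.02      ] [np.float64(8.448536600780661), np.float64(-81.99066552917621), np.float64(7.846981578797724), np.float64(-82.29952355196221)]
[(0, np.float64(55.0), np.float64(62.5)), (6, np.float64(55.5), np.float64(68.0)), (12, np.float64(55.5), np.float64(70.5)), (18, np.float64(56.0), np.float64(68.0)), (24, np.float64(56.5), np.float64(68
[... 1888 characters left out ...]
94, np.float64(49.5), np.float64(63.0)), (300, np.float64(50.0), np.float64(64.0)), (306, np.float64(50.0), np.float64(58.5)), (312, np.float64(51.0), np.float64(65.0)), (318, np.float64(51.0), np.float64(60.0)), (324, np.float64(52.0), np.float64(60.5)), (330, np.float64(52.0), np.float64(66.5)), (336, np.float64(53.0), np.float64(61.5)), (342, np.float64(53.5), np.float64(61.5)), (348, np.float64(54.0), np.float64(67.5)), (354, np.float64(54.5), np.float64(67.5))]
mark [0.62845475 0.03732609 0.026     ] 46.23045169409667
pin blob [[26.379337310791016, 287.5517883300781], [74.09738159179688, 251.28602600097656], [84.73429870605469, 265.2819519042969], [37.01625061035156, 301.5477294921875]]
```

View pics/w1c.png

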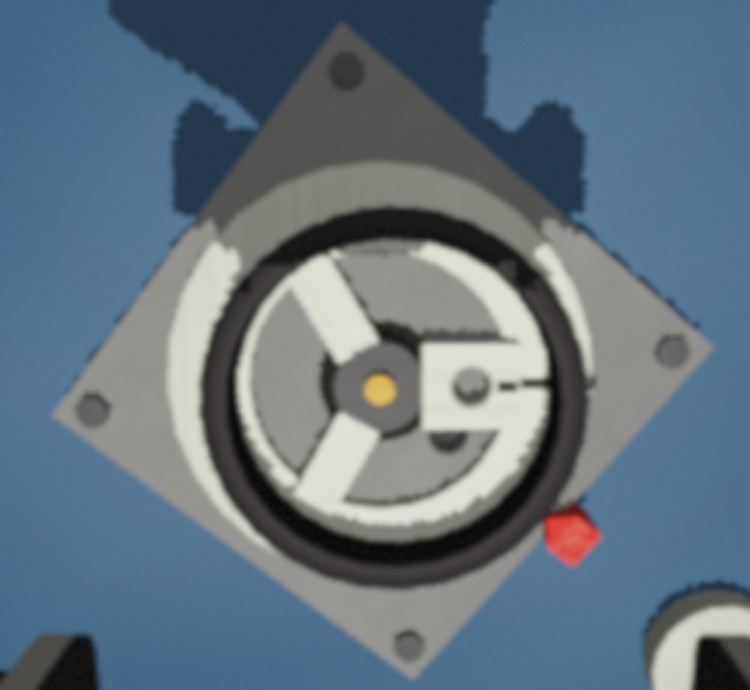

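Wheel shaft is at about (0.589, -0.0045), drive yaw 8.0°, mark at 46.2°, so about 38° clockwise to go. The rim wall at 227° lies about 54 mm from the axis, within a couple of mm. I'll go above it with the jaws partly closed.

```bash
python3 -m handwheel '[[[1,-20,25],[0,0,0]],[[2,-40,50],[0,0,0]],[[2,-58,80],[0,0,0]],[[2,-58,110],[0,0,0]],[[2,-58,120],[0,0,0]],[[2,-58,120],[0,0,0]],[[2,-58,120],[0,0,0]],[[2,-58,120],[0,0,0]]]' 0.4 20
python3 - <<'E'
from h import *
import pickle
c=shot('wrist');save(c,'w2.png');pickle.dump(c,open('w2.pkl','wb'))
E
```

```text
time_s: 2.48
eef_pos: [0.5514, -0.0489, 0.286]
eef_rot: [[-0.727, 0.686, 0.002], [0.686, 0.727, 0.0], [-0.001, 0.001, -1.0]]
ft_force: [-0.3, 0.2, 0.9]
width: 0.0255
```

View pics/w2.png

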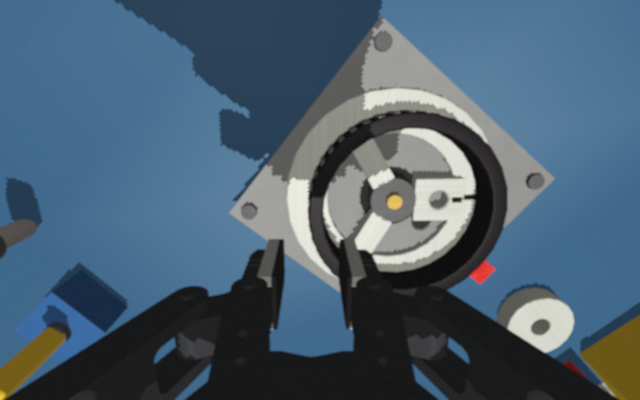

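Jaws stand around the near-left rim segment, tips at about (275,245) and (350,245), with an open spoke gap below. Going down carefully, shifted 4 mm inward.

```bash
python3 -m handwheel '[[[3,4,0],[0,0,0]],[[3,4,20],[0,0,0]],[[3,4,40],[0,0,0]],[[3,4,50],[0,0,0]],[[3,4,56],[0,0,0]],[[3,4,60],[0,0,0]],[[3,4,60],[0,0,0]]]'; python3 -m handwheel '[[[0,0,4],[0,0,0]],[[0,0,8],[0,0,0]],[[0,0,12],[0,0,0]],[[0,0,15],[0,0,0]],[[0,0,15],[0,0,0]],[[0,0,15],[0,0,0]],[[0,0,15],[0,0,0]]]'
```

```text
time_s: 3.12
eef_pos: [0.5513, -0.044, 0.2246]
eef_rot: [[-0.728, 0.686, -0.0], [0.686, 0.728, -0.0], [0.0, -0.0, -1.0]]
ft_force: [-0.3, 0.2, -0.4]
width: 0.0257
time_s: 3.7
eef_pos: [0.5512, -0.0442, 0.2097]
eef_rot: [[-0.727, 0.686, 0.0], [0.686, 0.727, 0.0], [0.0, 0.0, -1.0]]
ft_force: [0.4, -0.8, -0.1]
width: 0.0256
```

Clear of everything. Feel inward (+y) in small steps until the outer pad touches.

```bash
python3 -m handwheel '[[[0,2,0],[0,0,0]],[[0,3,0],[0,0,0]],[[0,4,0],[0,0,0]],[[0,4,0],[0,0,0]],[[0,4,0],[0,0,0]]]'|grep -E "pos|force"; for i in 1; do python3 -m handwheel '[[[0,0.7,0],[0,0,0]],[[0,0.7,0],[0,0,0]],[[0,0.7,0],[0,0,0]]]'|grep -E "pos|force"; done
```

```text
eef_pos: [0.554, -0.0412, 0.2097]
ft_force: [0.4, 0.6, -0.9]
eef_pos: [0.5544, -0.0408, 0.2096]
ft_force: [-0.7, 0.4, 0.3]
```

```bash
python3 -m handwheel '[[[0,0.7,0],[0,0,0]],[[0,0.7,0],[0,0,0]],[[0,0.7,0],[0,0,0]]]'|grep -E "pos|force"
```

```text
eef_pos: [0.5549, -0.0403, 0.2097]
ft_force: [0.4, -0.1, -0.1]
```

```bash
python3 -m handwheel '[[[0,0.7,0],[0,0,0]],[[0,0.7,0],[0,0,0]],[[0,0.7,0],[0,0,0]]]'|grep -E "pos|force"
```

```text
eef_pos: [0.5554, -0.0397, 0.2097]
ft_force: [0.5, 0.1, -1.8]
```

```bash
python3 -m handwheel '[[[0,0.5,0],[0,0,0]],[[0,0.5,0],[0,0,0]],[[0,0.5,0],[0,0,0]]]'|grep -E "pos|force"
```

```text
eef_pos: [0.5557, -0.0394, 0.2096]
ft_force: [-0.5, 0.2, -0.4]
```

```bash
python3 -m handwheel '[[[0,0.5,0],[0,0,0]],[[0,0.5,0],[0,0,0]],[[0,0.5,0],[0,0,0]]]'|grep -E "pos|force"
```

```text
eef_pos: [0.5561, -0.039, 0.2097]
ft_force: [0.8, -0.1, -0.8]
```

```bash
python3 -m handwheel '[[[0,0.5,0],[0,0,0]],[[0,0.5,0],[0,0,0]],[[0,0.5,0],[0,0,0]]]'|grep -E "pos|force"
```

```text
eef_pos: [0.5564, -0.0387, 0.2096]
ft_force: [-0.2, -0.1, -0.3]
```

```bash
python3 -m handwheel '[[[0,0.5,0],[0,0,0]],[[0,0.5,0],[0,0,0]],[[0,0.5,0],[0,0,0]]]'|grep -E "pos|force"
```

```text
eef_pos: [0.5566, -0.0385, 0.2096]
ft_force: [-1.2, -1.2, 0.4]
```

```bash
python3 -m handwheel '[[[0,0.3,0],[0,0,0]],[[0,0.3,0],[0,0,0]],[[0,0.3,0],[0,0,0]]]'; python3 -c "
from h import *
s=manip.state();y=s['eef_rot'][:,1];print(s['ft_force']@y,s['eef_pos']@y,s['width'])"
```

```text
time_s: 6.12
eef_pos: [0.5568, -0.0383, 0.2096]
eef_rot: [[-0.727, 0.686, -0.0], [0.686, 0.727, -0.0], [0.0, -0.001, -1.0]]
ft_force: [-1.1, -1.8, 0.5]
width: 0.026
-2.012993366385665 0.35419200133644296 0.0259552834726592
```

Outer contact felt at -2 N. The wall centre (10 mm thick) should be 8 mm back; centre there, narrow the jaws to ~14 mm, and check the force.

```bash
python3 -m handwheel '[[[0,-3,0],[0,0,0]],[[0,-6,0],[0,0,0]],[[0,-8.2,0],[0,0,0]],[[0,-8.2,0],[0,0,0]],[[0,-8.2,0],[0,0,0]]]' >/dev/null; python3 -m handwheel '[[[0,0,0],[0,0,0]],[[0,0,0],[0,0,0]],[[0,0,0],[0,0,0]],[[0,0,0],[0,0,0]]]' 0.67 20; python3 -c "
from h import *
s=manip.state();y=s['eef_rot'][:,1];print(s['ft_force']@y,s['eef_pos']@y,s['width'])"
```

```text
time_s: 6.87
eef_pos: [0.5514, -0.044, 0.2096]
eef_rot: [[-0.727, 0.686, -0.0], [0.686, 0.727, 0.0], [0.0, 0.0, -1.0]]
ft_force: [-0.2, 0.4, 1.3]
width: 0.014
0.14290477281224512 0.34629852194256655 0.013988341923846959
```

```bash
python3 -m handwheel '[[[0,-1,0],[0,0,0]],[[0,-1,0],[0,0,0]],[[0,-1,0],[0,0,0]],[[0,-1,0],[0,0,0]]]' | grep force; python3 -c "
from h import *
s=manip.state();y=s['eef_rot'][:,1];print(s['ft_force']@y,s['eef_pos']@y,s['width'])"
```

```text
ft_force: [-0.1, -0.3, -0.4]
-0.26789592464672024 0.34524276526163067 0.014210832348296341
```

```bash
python3 -m handwheel '[[[0,-0.6,0],[0,0,0]],[[0,-0.6,0],[0,0,0]],[[0,-0.6,0],[0,0,0]]]' >/dev/null; python3 -c "
from h import *
s=manip.state();y=s['eef_rot'][:,1];print(s['ft_force']@y,s['eef_pos']@y,s['width'])"
```

```text
0.3031221057391137 0.344696399938278 0.014175517411675286
```

```bash
python3 -m handwheel '[[[0,-0.5,0],[0,0,0]],[[0,-0.5,0],[0,0,0]],[[0,-0.5,0],[0,0,0]]]' >/dev/null; python3 -c "
from h import *
s=manip.state();y=s['eef_rot'][:,1];print(s['ft_force']@y,s['eef_pos']@y,s['width'])"
```

```text
1.0889864093279351 0.3444587836429318 0.01410223047731291
```

Inner contact at 0.3445, so the wall centre is at 0.3463, agreeing with the first touch. Go back to it and grip.

```bash
python3 -m handwheel '[[[0,2.1,0],[0,0,0]],[[0,2.1,0],[0,0,0]],[[0,2.1,0],[0,0,0]]]' >/dev/null; python3 -m handwheel '[[[0,0,0],[0,0,0]],[[0,0,0],[0,0,0]],[[0,0,0],[0,0,0]],[[0,0,0],[0,0,0]]]' 0.8 30; python3 -c "
from h import *
s=manip.state();y=s['eef_rot'][:,1];print(s['ft_force']@y,s['eef_pos']@y,s['width'])
e=s['eef_pos'];R=s['eef_rot'];d=np.array([.589,-.0045,0])-e;d[2]=0;r=R.T@d*1e3;print('axis in tool',r)
for a in range(3,43,3):
    t=np.radians(a);c=r[:2];M=np.array([[np.cos(t),-np.sin(t)],[np.sin(t),np.cos(t)]]);print(a,(c-M@c).round(1).tolist(),end=' ')"
```

```text
time_s: 8.28
eef_pos: [0.5516, -0.0444, 0.2097]
eef_rot: [[-0.727, 0.687, 0.001], [0.687, 0.727, -0.0], [-0.001, 0.0, -1.0]]
ft_force: [2.3, -1.8, -0.6]
width: 0.009
0.2781179203482728 0.3466561830229813 0.008959642281580117
axis in tool [2.53604017e-01 5.46743087e+01 1.15931808e-02]
3 [2.9, 0.1] 6 [5.7, 0.3] 9 [8.6, 0.6] 12 [11.4, 1.1] 15 [14.2, 1.8] 18 [16.9, 2.6] 21 [19.6, 3.5] 24 [22.3, 4.6] 27 [24.8, 5.8] 30 [27.4, 7.2] 33 [29.8, 8.7] 36 [32.2, 10.3] 39 [34.5, 12.0] 42 [36.6, 13.9]
```

Balanced grip with no radial force. Turn the first 6° clockwise about the axis and watch the force.

```bash
cat > st.py <<'E'
from h import *
s=manip.state();e=s['eef_pos'];R=s['eef_rot'];print('F tool',(R.T@s['ft_force']).round(2),'w',s['width'].round(4),'yaw y',np.degrees(np.arctan2(R[1,1],R[0,1])).round(2),'Mz',s['moment'][2].round(2),'t',s['time_s'],e.round(4))
d=np.array([.589,-.0045,0])-e;d[2]=0;r=R.T@d*1e3;print('axis in tool',r.round(2))
E
python3 -m handwheel '[[[0,0,0],[0,0,0]],[[0,0,0],[0,0,0]],[[0,0,0],[0,0,0]]]' 1 40 >/dev/null; python3 st.py; python3 -m handwheel '[[[1,0,0],[0,0,1]],[[1.9,0,0],[0,0,2]],[[2.9,0.1,0],[0,0,3]],[[2.9,0.1,0],[0,0,3]],[[2.9,0.1,0],[0,0,3]]]'>/dev/null; python3 st.py
```

```text
Traceback (most recent call last):
  File "st.py", line 2, in <module>
    s=manip.state();e=s['eef_pos'];R=s['eef_rot'];print('F tool',(R.T@s['ft_force']).round(2),'w',s['width'].round(4),'yaw y',np.degrees(np.arctan2(R[1,1],R[0,1])).round(2),'Mz',s['moment'][2].round(2),'t',s['time_s'],e.round(4))
                                                                                                  ^^^^^^^^^^^^^^^^
AttributeError: 'float' object has no attribute 'round'
Traceback (most recent call last):
  File "st.py", line 2, in <module>
    s=manip.state();e=s['eef_pos'];R=s['eef_rot'];print('F tool',(R.T@s['ft_force']).round(2),'w',s['width'].round(4),'yaw y',np.degrees(np.arctan2(R[1,1],R[0,1])).round(2),'Mz',s['moment'][2].round(2),'t',s['time_s'],e.round(4))
                                                                                                  ^^^^^^^^^^^^^^^^
AttributeError: 'float' object has no attribute 'round'
```

```bash
sed -i "s/s\['width'\].round(4)/round(s['width'],4)/" st.py; python3 st.py
```

```text
F tool [-9.48  0.59  2.82] w 0.0077 yaw y 43.58 Mz -0.34 t 8.95 [ 0.5504 -0.0432  0.2099]
axis in tool [1.430e+00 5.458e+01 4.000e-02]
```

Tangential force is high (9.5 N). The moment shows why: the rim is eccentric, so the wall normal is about 2° clockwise of my jaw axis and the pads are twisting. Turn the tool alone by +1° first and check that this relieves it.

```bash
python3 -m handwheel '[[[0,0,0],[0,0,0.5]],[[0,0,0],[0,0,1]],[[0,0,0],[0,0,1]]]'>/dev/null; python3 st.py
```

```text
F tool [-9.05  1.25  1.65] w 0.0079 yaw y 42.59 Mz -0.22 t 9.2 [ 0.5502 -0.043   0.2099]
axis in tool [2.110e+00 5.458e+01 3.000e-02]
```

```bash
python3 -m handwheel '[[[0,0,0],[0,0,0.7]],[[0,0,0],[0,0,1.5]],[[0,0,0],[0,0,1.5]],[[0,0,0],[0,0,1.5]]]'>/dev/null; python3 st.py
```

```text
F tool [-5.64  1.49  0.83] w 0.008 yaw y 41.17 Mz -0.11 t 9.5333 [ 0.5498 -0.0425  0.2098]
axis in tool [2.790e+00 5.454e+01 2.000e-02]
```

Relief works (5.6 N, about what friction needs). Continue along the arc with the axis now at (2.5, 54.6) in the tool frame.

```bash
python3 -m handwheel '[[[1,0,0],[0,0,1.3]],[[1.9,-0.05,0],[0,0,2.4]],[[2.9,-0.05,0],[0,0,3.5]],[[3.8,0,0],[0,0,4.5]],[[4.8,0,0],[0,0,5.5]],[[5.7,0,0],[0,0,6.5]],[[5.7,0,0],[0,0,6.5]]]'>/dev/null; python3 st.py
```

```text
F tool [-5.45  1.48  0.49] w 0.0077 yaw y 34.62 Mz -0.09 t 10.1167 [ 0.5458 -0.0379  0.2098]
axis in tool [2.940e+00 5.454e+01 2.000e-02]
```

```bash
python3 -m handwheel '[[[1,-0.05,0],[0,0,1]],[[1.9,-0.05,0],[0,0,2]],[[2.9,-0.05,0],[0,0,3]],[[3.8,-0.05,0],[0,0,4]],[[4.8,-0.05,0],[0,0,5]],[[5.7,0,0],[0,0,6]],[[6.7,0.05,0],[0,0,7]],[[7.6,0.1,0],[0,0,8]],[[8.6,0.2,0],[0,0,9]],[[9.5,0.3,0],[0,0,10]],[[9.5,0.3,0],[0,0,10]]]'>/dev/null; python3 st.py
```

```text
F tool [-5.81  1.55  1.33] w 0.0079 yaw y 24.61 Mz -0.11 t 11.0333 [ 0.5406 -0.03    0.2098]
axis in tool [3.010e+00 5.458e+01 2.000e-02]
```

```bash
python3 -m handwheel '[[[1,-0.05,0],[0,0,1]],[[1.9,-0.05,0],[0,0,2]],[[2.9,-0.05,0],[0,0,3]],[[3.8,-0.05,0],[0,0,4]],[[4.8,-0.05,0],[0,0,5]],[[5.7,0,0],[0,0,6]],[[6.7,0.05,0],[0,0,7]],[[7.6,0.1,0],[0,0,8]],[[8.6,0.2,0],[0,0,9]],[[9.5,0.3,0],[0,0,10]],[[9.5,0.3,0],[0,0,10]]]'>/dev/null; python3 st.py
```

```text
F tool [-4.97  2.57  1.3 ] w 0.0078 yaw y 14.61 Mz -0.06 t 11.95 [ 0.5369 -0.0212  0.2097]
axis in tool [3.060e+00 5.463e+01 2.000e-02]
```

```bash
python3 -m handwheel '[[[1,-0.05,0],[0,0,1]],[[1.9,-0.05,0],[0,0,2]],[[2.9,-0.05,0],[0,0,3]],[[3.8,-0.05,0],[0,0,4]],[[4.8,-0.05,0],[0,0,5]],[[5.7,0,0],[0,0,6]],[[6.7,0.05,0],[0,0,7]],[[6.7,0.05,0],[0,0,7]],[[6.7,0.05,0],[0,0,7]]]'>/dev/null; python3 st.py; python3 - <<'E'
from h import *
import pickle
c=shot('wrist');save(c,'w3.png',(120,0,640,300),1.5);pickle.dump(c,open('w3.pkl','wb'))
c=shot('top');pickle.dump(c,open('top3.pkl','wb'))
E
```

```text
F tool [-4.84  3.62  1.43] w 0.0082 yaw y 7.65 Mz -0.05 t 12.7 [ 0.5352 -0.0149  0.2097]
axis in tool [3.120e+00 5.465e+01 2.000e-02]
```

View pics/w3.png

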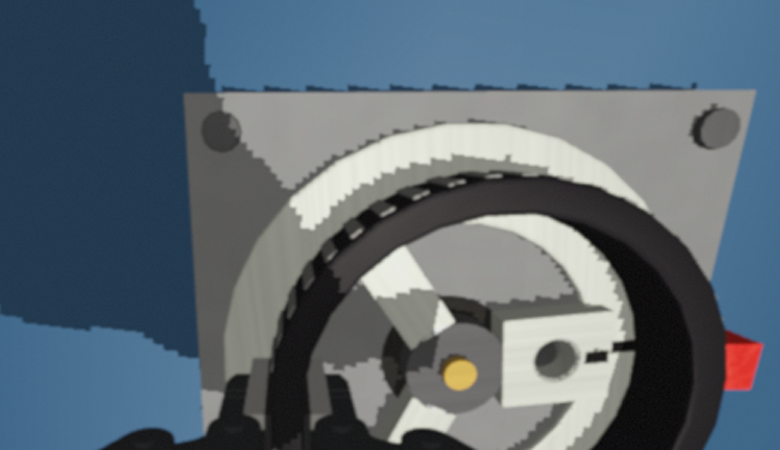

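Wrist crop: shaft top at (460,374), lock hole (557,359), mark dashes (597,357) and (625,346), pointer (745,362): nearly aligned. Work out the remaining angle.

```bash
python3 - <<'E'
from h import *
import pickle
W=pickle.load(open('w3.pkl','rb'));f=lambda x,y,z:onz(W,120+x/1.5,y/1.5,z)
ang=lambda a,b:np.degrees(np.arctan2(*(b-a)[1::-1])).round(2)
s=f(460,374,.036);h=f(557,359,.032);m=f(597,357,.032);m2=f(625,346,.026)
b1,b2=f(221,131,.02),f(716,128,.02)
# hole contour centroid by darkness
g=cv2.cvtColor(W["pixels"],cv2.COLOR_RGB2GRAY);u,v=491,239
p=g[v-13:v+14,u-17:u+18];mk=(p<150).astype(np.uint8);n,l,st,ce=cv2.connectedComponentsWithStats(mk,connectivity=4)
i=l[13,17];hc=(ce[i][0]+u-17,ce[i][1]+v-13);print(st[i],hc);H=onz(W,*hc,.032)
print("plate yaw",ang(b1,b2),"shaft",s,"hole",h,ang(s,h),np.linalg.norm((h-s)[:2]),H,ang(s,H),"marks",ang(s,m),ang(s,m2))
r=cv2.inRange(cv2.cvtColor(W["pixels"],cv2.COLOR_RGB2HSV),(0,150,80),(8,255,255));ys,xs=np.nonzero(r[200:280,580:640]);P=onz(W,xs.mean()+580,ys.mean()+200,.022);print("ptr",P,ang(s,P))
E
```

```text
[  2   1  30  26 575] (np.float64(490.31304347826085), np.float64(239.25739130434783))
plate yaw 8.07 shaft [ 0.58909455 -0.00430902  0.036     ] hole [0.62063397 0.00338565 0.032     ] 13.71 0.03246448325146435 [0.62013352 0.00335794 0.032     ] 13.87 marks 12.9 13.1
ptr [0.68934925 0.00739623 0.022     ] 6.66
```

Hole and mark are about 5.3° short. Turn 5° more, easing the radial pull by 0.3 mm.

```bash
python3 -m handwheel '[[[1,0,0],[0,0,1]],[[1.9,0.05,0],[0,0,2]],[[2.9,0.1,0],[0,0,3]],[[3.8,0.2,0],[0,0,4]],[[4.8,0.25,0],[0,0,5]],[[4.8,0.25,0],[0,0,5]],[[4.8,0.25,0],[0,0,5]]]'>/dev/null; python3 st.py; cat > ang.py <<'E'
from h import *
W=shot('wrist')
h=cv2.cvtColor(W["pixels"],cv2.COLOR_RGB2HSV);g=cv2.cvtColor(W["pixels"],cv2.COLOR_RGB2GRAY)
def around(mask,u,v,r):
    M=np.zeros_like(mask);M[max(0,v-r):v+r,max(0,u-r):u+r]=mask[max(0,v-r):v+r,max(0,u-r):u+r]
    n,l,st,ce=cv2.connectedComponentsWithStats(M,connectivity=4)
    i=1+int(np.argmax(st[1:,4]));return ce[i],st[i].tolist()
s0=proj(W,(.5891,-.0044,.036));s,a=around(cv2.inRange(h,(15,90,100),(30,255,255)),int(s0[0]),int(s0[1]),16)
S=onz(W,*s,.036);print('shaft px',s,a,S)
best=None
for t in (8,):
    q=proj(W,(S[0]+.032*np.cos(np.radians(t)),S[1]+.032*np.sin(np.radians(t)),.032))
    e,a=around((g<150).astype(np.uint8)*255,int(q[0]),int(q[1]),15);H=onz(W,*e,.032)
    print('hole px',e,a,H,np.linalg.norm((H-S)[:2]),'angle',np.degrees(np.arctan2(*(H-S)[1::-1]))-8.05)
E
python3 ang.py
```

```text
F tool [-4.08  2.34  1.18] w 0.0076 yaw y 2.65 Mz -0.14 t 13.3833 [ 0.5347 -0.0101  0.2097]
axis in tool [ 3.11 54.53  0.  ]
shaft px [426.19422572 249.18110236] [415, 239, 23, 21, 381] [ 0.5888809  -0.00426947  0.036     ]
hole px [490.14669052 239.14490161] [476, 227, 28, 26, 559] [0.62059495 0.00065102 0.032     ] 0.03209349257830844 angle 0.7692314271220067
```

Remaining angle about 0.8°. Release, raise straight up, then look.

```bash
python3 -m handwheel '[[[0,0,0],[0,0,0]],[[0,0,0],[0,0,0]],[[0,0,0],[0,0,0]],[[0,0,0],[0,0,0]]]' 0.4 20>/dev/null; python3 st.py; python3 -m handwheel '[[[0,0,-15],[0,0,0]],[[0,0,-30],[0,0,0]],[[0,0,-60],[0,0,0]],[[0,0,-90],[0,0,0]],[[0,0,-120],[0,0,0]],[[0,0,-150],[0,0,0]],[[0,0,-150],[0,0,0]],[[0,0,-150],[0,0,0]]]'>/dev/null; python3 st.py; python3 ang.py; python3 -c "
from h import *
import pickle
c=shot('wrist');save(c,'w4.png');pickle.dump(c,open('w4.pkl','wb'))"
```

```text
time_s: 13.77
eef_pos: [0.5343, -0.0093, 0.2096]
eef_rot: [[-0.047, 0.999, -0.001], [0.999, 0.047, 0.0], [0.0, -0.001, -1.0]]
ft_force: [-0.2, 0.7, 0.5]
width: 0.0258
F tool [ 0.75 -0.12 -0.45] w 0.0258 yaw y 2.71 Mz 0.03 t 13.7667 [ 0.5343 -0.0093  0.2096]
axis in tool [ 2.24e+00  5.49e+01 -4.00e-02]
F tool [ 0.57 -0.29  0.02] w 0.0255 yaw y 2.66 Mz 0.02 t 14.4333 [ 0.5347 -0.0096  0.3612]
axis in tool [ 2.62 54.51  0.17]
shaft px [369.62931034 177.92241379] [364, 172, 12, 13, 116] [ 0.58876236 -0.00434616  0.036     ]
hole px [404.03289474 173.67105263] [397, 167, 15, 14, 152] [6.20895956e-01 2.65367610e-04 3.20000000e-02] 0.032462807882158495 angle 0.11682134055672577
```

View pics/w4.png

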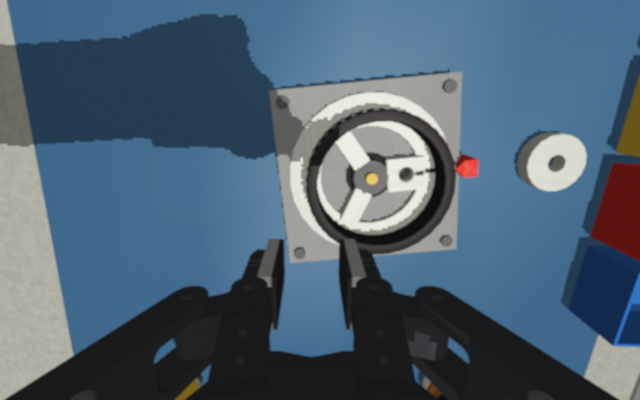

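Mark faces the pointer at (467,167), hole (404,174) is dark through to the bore, residual 0.1°. Milestone one is done at t≈14.5 s. Now locate the pin for the approach.

```bash
python3 - <<'E'
from h import *
import pickle
T,S,W=[pickle.load(open(f"{n}.pkl","rb")) for n in("top","scene","w1")]
print("W top",onz(W,33,293,.095),"T",onz(T,399.6,231.6,.09))
print("tri",tri(W,(33,293),S,(287.5,133.5)),tri(T,(400.2,231.4),S,(287.5,133.5)))
h=cv2.cvtColor(T["pixels"],cv2.COLOR_RGB2HSV)
m=cv2.inRange(h,(108,170,110),(125,255,255));m[:220]=0;m[245:]=0;m[:,:385]=0;m[:,412:]=0
c=max(cv2.findContours(m,0,2)[0],key=cv2.contourArea);r=cv2.minAreaRect(c);print(r,[onz(T,*p,.035).round(4).tolist() for p in cv2.boxPoints(r)],onz(T,*r[0],.035))
s=manip.state();e=s['eef_pos'];d=onz(W,33,293,.095)-e;d[2]=0;print(e,s['eef_rot'].T@d*1e3)
E
```

```text
W top [ 0.49044425 -0.26950231  0.095     ] T [ 0.49182177 -0.26093801  0.09      ]
tri (array([ 0.49283351, -0.25728334,  0.10312449]), np.float64(0.0042909742712451135)) (array([ 0.49129865, -0.26051589,  0.09762908]), np.float64(0.0029074822057268556))Traceback (most recent call last):
  File "<stdin>", line 8, in <module>
ValueError: max() iterable argument is empty
```

```bash
python3 -m handwheel '[[[-40,-9,-5],[0,0,0]],[[-80,-18,-10],[0,0,0]],[[-120,-27,-15],[0,0,0]],[[-160,-36,-20],[0,0,0]],[[-200,-45,-20],[0,0,0]],[[-248,-55,-20],[0,0,0]],[[-248,-55,-20],[0,0,0]],[[-248,-55,-20],[0,0,0]],[[-248,-55,-20],[0,0,0]]]' -0.2 30; python3 - <<'E'
from h import *
import pickle
c=shot('wrist');save(c,'w5.png');pickle.dump(c,open('w5.pkl','wb'))
E
```

```text
time_s: 15.28
eef_pos: [0.491, -0.2599, 0.3782]
eef_rot: [[-0.046, 0.999, -0.002], [0.999, 0.046, 0.002], [0.002, -0.002, -1.0]]
ft_force: [0.5, 0.6, 0.7]
width: 0.0515
```

View pics/w5.png

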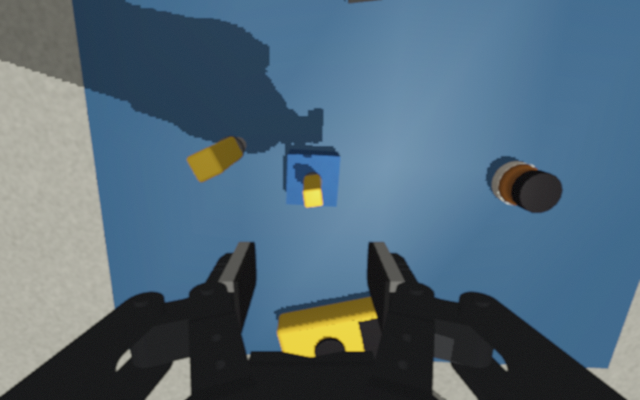

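Wrist view: block at (313,178), pin's bright top face at about (313,197), decoy at (215,160). Measure the top face centre and yaw.

```bash
python3 - <<'E'
from h import *
import pickle
W,W1,S=[pickle.load(open(f+'.pkl','rb')) for f in('w5','w1','scene')]
h=cv2.cvtColor(W["pixels"],cv2.COLOR_RGB2HSV)
y=cv2.inRange(h,(20,120,60),(35,255,255));
roi=h[165:215,295:332];print("V rows",[int(np.median(roi[r][(y[165+r,295:332]>0)][:,2])) if (y[165+r,295:332]>0).any() else 0 for r in range(0,50,2)])
v=h[...,2];m=((y>0)&(v>215)).astype(np.uint8);m[:165]=0;m[215:]=0;m[:,:295]=0;m[:,332:]=0
c=max(cv2.findContours(m,0,2)[0],key=cv2.contourArea);r=cv2.minAreaRect(c);print("top",r,m.sum())
M=cv2.moments(m,True);p=(M['m10']/M['m00'],M['m01']/M['m00']);P=onz(W,*p,.095)
q=[onz(W,*b,.095)[:2] for b in cv2.boxPoints(r)];print(p,"pin top",P,[np.degrees(np.arctan2(*(q[(i+1)%4]-q[i])[::-1])).round(1) for i in range(4)],[np.linalg.norm(q[(i+1)%4]-q[i]).round(4) for i in range(4)])
b=cv2.inRange(h,(105,150,100),(125,255,255));b[:140]=0;b[215:]=0;b[:,:280]=0;b[:,345:]=0
# hsv of block / mat
print(h[160,325],h[200,330],h[180,360],h[240,300])
print("tri W/W1",tri(W,p,W1,(33,293)),"W/S",tri(W,p,S,(287.5,133.5)))
e=manip.state();d=P-e['eef_pos'];d[2]=0;print((e['eef_rot'].T@d*1e3).round(1))
q=[onz(W,u,v,.035)[:2] for u,v in((289,151),(338,152),(338,206),(288,206))];print(np.mean(q,0),np.degrees(np.arctan2(*(q[1]-q[0])[::-1])),np.degrees(np.arctan2(*(q[2]-q[3])[::-1])))
E
```

```text
V rows [0, 0, 0, 0, 0, 102, 116, 117, 117, 117, 117, 120, 189, 233, 237, 236, 236, 236, 236, 237, 229, 0, 0, 0, 0]
top ((312.4615173339844, 197.69232177734375), (15.876444816589355, 16.62065315246582), 82.87498474121094) 263
(312.49049429657794, 197.73764258555133) pin top [ 0.49136089 -0.26302552  0.095     ] [np.float64(10.1), np.float64(-80.0), np.float64(-169.8), np.float64(99.2)] [np.float64(0.0132), np.float64(0.0132), np.float64(0.0134), np.float64(0.0132)]
[106 157 183] [106 160 177] [104  91 173] [103 110 160]
tri W/W1 (array([ 0.49152856, -0.26086794,  0.10259075]), np.float64(0.000593434809691313)) W/S (array([ 0.4905355 , -0.26121947,  0.09698359]), np.float64(0.0028266892927119903))
[-4.2 -0.2 -0. ]
[ 0.49215289 -0.26210313] 1.539267339294068 2.7305105638538953
```

Pin top at (0.4914, -0.2625), handle yaw ≈10°, top height triangulated at about 97–102 mm against 95 mm expected. Turn the jaws -7° and go down with fingertips to z≈68 mm, high on the handle so the fingers clear the rim at the end.

```bash
python3 -m handwheel '[[[-3,0,20],[0,0,-4]],[[-3.7,0,50],[0,0,-7]],[[-3.7,0,80],[0,0,-7]],[[-3.7,0,95],[0,0,-7]],[[-3.7,0,110],[0,0,-7]],[[-3.7,0,120],[0,0,-7]],[[-3.7,0,130],[0,0,-7]],[[-3.7,0,137],[0,0,-7]],[[-3.7,0,137],[0,0,-7]],[[-3.7,0,137],[0,0,-7]]]' 0 30; python3 - <<'E'
from h import *
import pickle
c=shot('wrist');save(c,'w6.png',(200,120,440,380),2.2);pickle.dump(c,open('w6.pkl','wb'))
E
```

```text
time_s: 16.17
eef_pos: [0.4917, -0.2633, 0.2427]
eef_rot: [[-0.169, 0.986, -0.0], [0.986, 0.169, 0.0], [0.0, -0.0, -1.0]]
ft_force: [-0.4, -0.7, 1.3]
width: 0.043
```

View pics/w6.png

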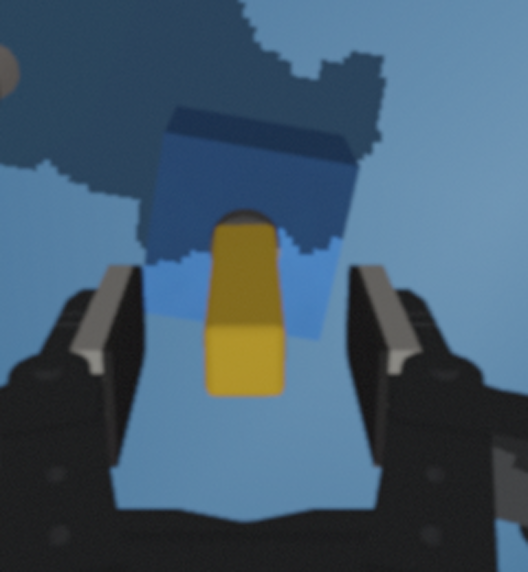

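The handle is square to the jaws and centred: handle x≈245 px, jaw centre 247 px. Close, check, and lift.

```bash
python3 -c "
from h import *
import pickle
W=pickle.load(open('w6.pkl','rb'));print(onz(W,311.4,283.6,.095))"; python3 -m handwheel '[[[0,0,0],[0,0,0]],[[0,0,0],[0,0,0]],[[0,0,0],[0,0,0]],[[0,0,0],[0,0,0]],[[0,0,0],[0,0,0]]]' 0.9 40>/dev/null; python3 st.py;  python3 -m handwheel '[[[0,0,-5],[0,0,0]],[[0,0,-12],[0,0,0]],[[0,0,-25],[0,0,0]],[[0,0,-40],[0,0,0]],[[0,0,-60],[0,0,0]],[[0,0,-80],[0,0,0]],[[0,0,-80],[0,0,0]],[[0,0,-80],[0,0,0]]]' >/dev/null; python3 st.py
```

```text
[ 0.4914681  -0.26275439  0.095     ]
time_s: 16.63
eef_pos: [0.4915, -0.2639, 0.2434]
eef_rot: [[-0.168, 0.986, 0.001], [0.986, 0.168, -0.001], [-0.001, 0.001, -1.0]]
ft_force: [-1.9, 0.6, 7.1]
width: 0.0144
F tool [ 0.86 -1.79 -7.09] w 0.0144 yaw y 9.65 Mz 0.02 t 16.6333 [ 0.4915 -0.2639  0.2434]
axis in tool [ 2.3937e+02  1.3957e+02 -8.0000e-02]
F tool [0.47 0.73 1.43] w 0.0143 yaw y 9.64 Mz 0.04 t 17.3 [ 0.4915 -0.2639  0.324 ]
axis in tool [ 2.3941e+02  1.3961e+02 -9.0000e-02]
```

Pin is held (width 14.4 mm) and clear of the block. Carry it over the bore with tip ~40 mm above the rim.

```bash
python3 -m handwheel '[[[24,17,-5],[0,0,0]],[[50,36,-5],[0,0,0]],[[80,58,-5],[0,0,0]],[[110,80,-5],[0,0,0]],[[140,101,-5],[0,0,0]],[[170,123,-5],[0,0,0]],[[200,145,-5],[0,0,0]],[[225,163,-5],[0,0,0]],[[237.4,171.7,0],[0,0,0]],[[237.4,171.7,0],[0,0,0]],[[237.4,171.7,0],[0,0,0]]]' >/dev/null; python3 -m handwheel '[[[0,0,0],[0,0,0]],[[0,0,0],[0,0,0]]]' >/dev/null;python3 st.py; python3 - <<'E'
from h import *
import pickle
c=shot('wrist');save(c,'w7.png',(180,100,480,360),2);pickle.dump(c,open('w7.pkl','wb'))
c=shot('scene');pickle.dump(c,open('scene7.pkl','wb'))
E
```

```text
F tool [-0.61 -0.52  1.45] w 0.0145 yaw y 9.56 Mz 0.01 t 18.3833 [ 0.6203 -0.0025  0.3222]
axis in tool [  3.19 -31.19   0.04]
```

View pics/w7.png

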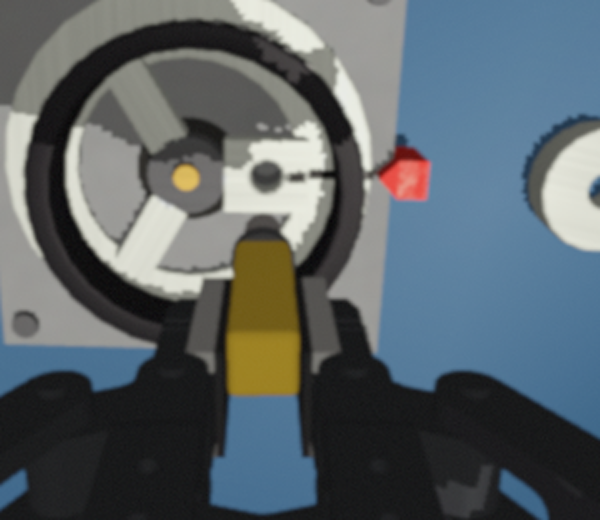

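The pin's collar at crop (262,228) is aligned laterally with the hole at (267,176). The marks still face the pointer. Compute the relative offset from this same picture.

```bash
python3 - <<'E'
from h import *
import pickle
W=pickle.load(open('w7.pkl','rb'));s=manip.state();R=s['eef_rot'];e=s['eef_pos']
rel=lambda P:((R.T@(P-e))*1e3).round(2)
h=cv2.cvtColor(W["pixels"],cv2.COLOR_RGB2HSV);g=cv2.cvtColor(W["pixels"],cv2.COLOR_RGB2GRAY)
y=cv2.inRange(h,(18,120,60),(35,255,255));v=h[...,2]
print("V col",[(r,int(v[r,311])) for r in range(214,302,6)])
t=((y>0)).astype(np.uint8);t[:, :285]=0;t[:,340:]=0;t[:210]=0
ys,xs=np.nonzero(t);print("yellow rows",ys.min(),ys.max())
thr=135
m=((y>0)&(v>thr)).astype(np.uint8);m[:255]=0;m[305:]=0;m[:,:285]=0;m[:,340:]=0
ys,xs=np.nonzero(m);print(len(xs),xs.min(),xs.max(),ys.min(),ys.max())
p=((xs.min()+xs.max())/2,(ys.min()+ys.max())/2);P=onz(W,*p,e[2]-.1484);print("top",P,rel(P))
# handle axis lateral positions along length
for r in (225,240,255):
    x=np.nonzero(t[r])[0];print(r,x.min(),x.max(),(x.min()+x.max())/2)
u,vv=313,188;q=g[vv-12:vv+12,u-12:u+12];mk=(q<140).astype(np.uint8);n,l,st,ce=cv2.connectedComponentsWithStats(mk,connectivity=4);i=l[12,12];hc=ce[i]+[u-12,vv-12]
H=onz(W,*hc,.032);print("hole",st[i],hc,H,rel(H))
o=h[178:200,262:284];mm=cv2.inRange(o,(15,90,100),(30,255,255));ys,xs=np.nonzero(mm);Sh=onz(W,xs.mean()+262,ys.mean()+178,.036);print("shaft",Sh,np.degrees(np.arctan2(*(H-Sh)[1::-1])))
print("pred axis px tip",proj(W,P-[0,0,.087]),"collar",proj(W,P-[0,0,.057]))
E
```

```text
V col [(214, 46), (220, 86), (226, 113), (232, 113), (238, 113), (244, 113), (250, 113), (256, 114), (262, 113), (268, 151), (274, 158), (280, 157), (286, 156), (292, 156), (298, 139)]
yellow rows 220 296
1024 295 328 266 296
top [ 0.61983678 -0.00102563  0.17424461] [  1.46  -0.37 148.4 ]
225 298 324 311.0
240 296 327 311.5
255 294 328 311.0
hole [  5   5  16  15 186] [312.90860215 187.90322581] [6.20749448e-01 1.12860514e-04 3.20000000e-02] [  2.51   0.78 290.64]
shaft [ 0.5886905  -0.00453538  0.036     ] 8.249856811502763
pred axis px tip (np.float64(311.5502869697859), np.float64(211.01701812782827)) collar (np.float64(311.5379900018166), np.float64(228.13036757286258))
```

Shift needed +1.0 x, +1.1 y. Apply it and lower to tip ~4 mm above the spoke.

```bash
python3 -m handwheel '[[[1,1.1,5],[0,0,0]],[[1,1.1,15],[0,0,0]],[[1,1.1,25],[0,0,0]],[[1,1.1,35],[0,0,0]],[[1,1.1,42],[0,0,0]],[[1,1.1,48],[0,0,0]],[[1,1.1,51],[0,0,0]],[[1,1.1,51],[0,0,0]],[[1,1.1,51],[0,0,0]],[[1,1.1,51],[0,0,0]]]' >/dev/null; python3 st.py; python3 - <<'E'
from h import *
s=manip.state();print("pin est", (s['eef_pos']+s['eef_rot']@[.00146,-.00037,.1484+.087]).round(4),"hole .6207 .0001")
E
```

```text
F tool [ 0.7  -0.34  1.27] w 0.0146 yaw y 9.67 Mz -0.01 t 19.3167 [6.219e-01 4.000e-04 2.720e-01]
axis in tool [ 6.600e-01 -3.325e+01 -2.000e-02]
pin est [0.6214 0.0018 0.0366] hole .6207 .0001
```

Lag had hidden about 1.7 mm; correct it from the settled reading and recheck.

```bash
cat > pin.py <<'E'
from h import *
s=manip.state();R=s['eef_rot'];p=s['eef_pos']+R@[.00146,-.00037,.1484+.087]
print("pin tip",p.round(4),"shift tool mm",(R.T@([.6207,.0001,p[2]]-p)*1e3).round(2),"F",s['ft_force'].round(1),"w",round(s['width'],4),'t',round(s['time_s'],2))
E
python3 -m handwheel '[[[-1.5,-0.9,0],[0,0,0]],[[-1.5,-0.9,0],[0,0,0]],[[-1.5,-0.9,0],[0,0,0]],[[-1.5,-0.9,0],[0,0,0]]]' >/dev/null; python3 pin.py; python3 -m handwheel '[[[0,0,0],[0,0,0]],[[0,0,0],[0,0,0]],[[0,0,0],[0,0,0]],[[0,0,0],[0,0,0]]]' >/dev/null; python3 pin.py
```

```text
pin tip [0.6206 0.     0.0365] shift tool mm [0.07 0.15 0.  ] F [ 0.2 -0.4 -0.6] w 0.0144 t 19.65
pin tip [6.205e-01 1.000e-04 3.620e-02] shift tool mm [-0.04  0.2  -0.  ] F [ 0.4 -0.3 -0.8] w 0.0144 t 19.98
```

```bash
python3 -m handwheel '[[[0,0.2,2],[0,0,0]],[[0,0.2,4],[0,0,0]],[[0,0.2,6],[0,0,0]],[[0,0.2,8],[0,0,0]],[[0,0.2,8],[0,0,0]]]' >/dev/null; python3 pin.py
```

```text
pin tip [6.203e-01 1.000e-04 2.770e-02] shift tool mm [-0.08  0.34 -0.  ] F [ 0.2 -0.6 -0.4] w 0.0145 t 20.4
```

```bash
python3 -m handwheel '[[[0,0,1],[0,0,0]],[[0,0,2],[0,0,0]],[[0,0,3],[0,0,0]],[[0,0,3],[0,0,0]]]' >/dev/null; python3 pin.py
```

```text
pin tip [6.206e-01 1.000e-04 2.500e-02] shift tool mm [-0.05  0.12 -0.  ] F [-0.1 -0.4 -1.4] w 0.0141 t 20.73
```

No contact with the spoke; it is in the wheel's hole. Continue in small steps.

```bash
python3 -m handwheel '[[[0,0,1],[0,0,0]],[[0,0,2],[0,0,0]],[[0,0,3],[0,0,0]],[[0,0,3],[0,0,0]]]' >/dev/null; python3 pin.py
```

```text
pin tip [6.205e-01 1.000e-04 2.200e-02] shift tool mm [-0.04  0.16 -0.  ] F [-0.5 -0.4 -1. ] w 0.0143 t 21.07
```

```bash
python3 -m handwheel '[[[0,0,1],[0,0,0]],[[0,0,2],[0,0,0]],[[0,0,3],[0,0,0]],[[0,0,3],[0,0,0]]]' >/dev/null; python3 pin.py
```

```text
pin tip [6.206e-01 1.000e-04 1.900e-02] shift tool mm [-0.04  0.14 -0.  ] F [-0.4 -0.2 -0.3] w 0.0144 t 21.4
```

```bash
python3 -m handwheel '[[[0,0,1],[0,0,0]],[[0,0,2],[0,0,0]],[[0,0,3],[0,0,0]],[[0,0,3],[0,0,0]]]' >/dev/null; python3 pin.py
```

```text
pin tip [6.206e-01 1.000e-04 1.600e-02] shift tool mm [-0.02  0.13 -0.  ] F [ 1.1 -0.6 -1.8] w 0.0144 t 21.73
```

```bash
python3 -m handwheel '[[[0,0,1],[0,0,0]],[[0,0,2],[0,0,0]],[[0,0,3],[0,0,0]],[[0,0,3],[0,0,0]]]' >/dev/null; python3 pin.py
```

```text
pin tip [6.206e-01 1.000e-04 1.300e-02] shift tool mm [-0.03  0.14 -0.  ] F [-0.1  0.  -1.2] w 0.0146 t 22.07
```

Going in freely. Last part, slower.

```bash
python3 -m handwheel '[[[0,0,1],[0,0,0]],[[0,0,2],[0,0,0]],[[0,0,3],[0,0,0]],[[0,0,4],[0,0,0]],[[0,0,4],[0,0,0]]]' >/dev/null; python3 pin.py
```

```text
pin tip [6.205e-01 1.000e-04 9.000e-03] shift tool mm [-0.03  0.16 -0.  ] F [ 0.1 -0.6  0. ] w 0.0143 t 22.48
```

```bash
python3 -m handwheel '[[[0,0,0.5],[0,0,0]],[[0,0,1],[0,0,0]],[[0,0,1.5],[0,0,0]],[[0,0,2],[0,0,0]],[[0,0,2],[0,0,0]],[[0,0,2],[0,0,0]]]' >/dev/null; python3 pin.py
```

```text
pin tip [6.207e-01 1.000e-04 7.200e-03] shift tool mm [-0.02  0.02 -0.  ] F [-0.2  0.  -0.8] w 0.0146 t 22.98
```

```bash
python3 -m handwheel '[[[0,0,0.5],[0,0,0]],[[0,0,1],[0,0,0]],[[0,0,1],[0,0,0]],[[0,0,1],[0,0,0]]]' >/dev/null; python3 pin.py
```

```text
pin tip [6.206e-01 1.000e-04 6.200e-03] shift tool mm [-0.02  0.06 -0.  ] F [-0.1 -0.2 -0.7] w 0.0143 t 23.32
```

```bash
python3 -m handwheel '[[[0,0,0.5],[0,0,0]],[[0,0,0.7],[0,0,0]],[[0,0,0.7],[0,0,0]],[[0,0,0.7],[0,0,0]]]' >/dev/null; python3 pin.py
```

```text
pin tip [6.207e-01 1.000e-04 5.500e-03] shift tool mm [-0.04  0.    0.  ] F [-0.1 -0.3 -0.6] w 0.0143 t 23.65
```

```bash
python3 -m handwheel '[[[0,0,0.3],[0,0,0]],[[0,0,0.6],[0,0,0]],[[0,0,0.6],[0,0,0]],[[0,0,0.6],[0,0,0]]]' >/dev/null; python3 pin.py
```

```text
pin tip [6.207e-01 1.000e-04 5.000e-03] shift tool mm [-0.03  0.01 -0.  ] F [ 0.4 -0.1 -1. ] w 0.0146 t 23.98
```

```bash
python3 -m handwheel '[[[0,0,0.3],[0,0,0]],[[0,0,0.5],[0,0,0]],[[0,0,0.5],[0,0,0]],[[0,0,0.5],[0,0,0]]]' >/dev/null; python3 pin.py
```

```text
pin tip [6.208e-01 2.000e-04 4.700e-03] shift tool mm [-0.03 -0.15 -0.  ] F [-1.  0.  3.] w 0.0145 t 24.32
```

Collar seated: +3 N at the expected depth. Release and lift straight up.

```bash
python3 -m handwheel '[[[0,0,0],[0,0,0]],[[0,0,0],[0,0,0]],[[0,0,0],[0,0,0]],[[0,0,0],[0,0,0]]]' 0.2 20 >/dev/null; python3 st.py; python3 -m handwheel '[[[0,0,-10],[0,0,0]],[[0,0,-25],[0,0,0]],[[0,0,-50],[0,0,0]],[[0,0,-80],[0,0,0]],[[0,0,-110],[0,0,0]],[[-20,0,-140],[0,0,0]],[[-40,0,-150],[0,0,0]],[[-40,0,-150],[0,0,0]],[[-40,0,-150],[0,0,0]],[[-40,0,-150],[0,0,0]]]'; python3 - <<'E'
from h import *
import pickle
W=shot('wrist');S=shot('scene')
h=cv2.cvtColor(W["pixels"],cv2.COLOR_RGB2HSV);
y=cv2.inRange(h,(18,120,60),(35,255,255));u,v=map(int,proj(W,(.6207,.0001,.092)))
a=cv2.resize(W["pixels"][40:300,230:560],None,fx=1.3,fy=1.3,interpolation=2);b=cv2.resize(S["pixels"][170:260,280:385],(394,338),interpolation=2)
cv2.imwrite("pics/fin.png",np.hstack([a,b])[...,::-1]);print(u,v)
for k in range(1,2):
    m=np.zeros_like(y);m[max(v-40,0):v+40,max(u-30,0):u+30]=y[max(v-40,0):v+40,max(u-30,0):u+30]&((h[...,2]>0)*255).astype(np.uint8)[max(v-40,0):v+40,max(u-30,0):u+30]
c=max(cv2.findContours(m,0,2)[0],key=cv2.contourArea);print(cv2.boundingRect(c),"expected handle px top",proj(W,(.6207,.0001,.092)),"bottom",proj(W,(.6207,.0001,.038)))
pickle.dump((W,S),open('fin.pkl','wb'))
E
```

```text
F tool [ 0.18 -0.02  0.26] w 0.0341 yaw y 9.67 Mz 0.03 t 24.65 [ 0.6213 -0.0012  0.2397]
axis in tool [ 2.200e+00 -3.236e+01  1.000e-02]
time_s: 25.48
eef_pos: [0.6276, -0.0403, 0.3898]
eef_rot: [[-0.168, 0.986, -0.0], [0.986, 0.168, 0.0], [0.0, -0.0, -1.0]]
ft_force: [-1.1, 0.2, 0.2]
width: 0.0342
311 139
(304, 126, 19, 23) expected handle px top (np.float64(311.5946183866958), np.float64(139.42627016177755)) bottom (np.float64(311.5496859436612), np.float64(132.94467799955325))
```

View pics/fin.png

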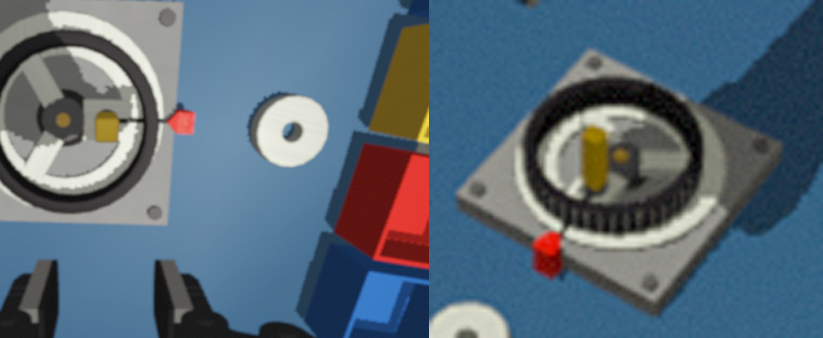

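The final view shows the pin upright in the hole (wrist crop (107,127)), the mark on the pointer at (185,122), and the gripper well clear. Handing in.

```bash
python3 -c "
from h import *
print(manip.hand_in())"
```

```text
the job is handed in; nothing more can be done
None
```

The wheel is turned until its mark faces the pointer. The lock pin is through the wheel's hole into the bore and released, and the job is handed in at about 25.5 s; the hand-in gives no verdict.

**Wheel:** I found the rim wall by touching it lightly from both sides (1–2 N), gripped it there, and turned it about 38° clockwise. After I let go, the mark was about 0.1–0.2° off the pointer.

**Pin:** I took the smaller yellow-handled pin from its blue block and lowered it into the bore in small steps. It met no resistance until the collar touched the spoke at about 3 N. The tip then read about 4.7 mm above the bench (5 mm is fully home), and its estimated position was within about 0.2 mm of the bore's axis. The last pictures show it upright, with the gripper clear and reading about 1 N, which is within sensor noise.

**What went wrong or disagreed:**
- **High force early in the turn:** the sideways force reached about 9.5 N against the 15 N limit. My jaws were about 2° off the off-centre wall, and turning the tool slightly brought it down to about 5 N.
- **Carry error:** the arm had not settled when I measured over the bore. The pin was about 1.8 mm off, and I corrected that before lowering it.
- **Camera heights:** two-view heights for the pin's top came out at 97–103 mm against the stated 95 mm, so I used 95 mm.

I did not measure the other bench items at the end. The arm's path stayed clear of them, and I felt no contact with them.

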